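# Bring the lathe tool post round to its stop and clamp it

## Robot

A 6-joint arm with a two-finger parallel gripper is mounted at the origin on the work surface. World frame = base frame: x ahead of the robot, y to its left, z up, the work surface at z = 0. Lengths are in m, angles in rad, forces in N, time in s.
With the tool pointing down it reaches from about 0.325 to 1 m from the base axis. Payload 5.1 kg.
Tool frame: the origin (TCP) lies between the finger pads, 19 mm behind the fingertips; this is the grasp point; z points along the fingers, y is the line along which they close (so a half turn about z gives the same grasp; the last joint's range is limited). The gripper opens to 85 mm and grips with 20 to 120 N. Pads are 22 mm wide; open, the fingers measure 114 mm over their backs; the gripper's body (76 mm by 85 mm) begins 54 mm behind the grasp point. The pads swing forward as they close: fully open they stand 13 mm farther back than shut.
Start: joints at [-1.194, 0.124, 1.65, -0, 1.367, -0.083], TCP at [0.288, -0.582, 0.25] pointing down, gripper open.
Joint ranges: [-2.61, 2.61], [-1.02, 2.33], [0.03, 2.71], [-1.35, 4.49], [0.32, 2.68], [-2.91, 2.91]. Speed limits (rad/s): [2.57, 2.57, 3.14, 3.14, 3.14, 3.14].

## Interface

Orientations are given as a unit quaternion [x, y, z, w].
In Python, from cell import state, capture, calibration, sign_off gives the robot as it stands. The module is installed in compiled form; this text tells all that it offers.
- The arm moves only by the shell command python3 -m creep 'ROWS' [FORCE]. ROWS is JSON, a list of rows, each an object with "slide": the shift along the tool's x, y, z in mm, a list of three; "yaw": the turn about the tool's z in degrees; "grip": the finger opening in mm, from 0 to 85.4. A call has 1 to 20 rows; each row is the pose to reach, as a shift and turn from the pose commanded when the call began, along the tool's axes at that moment; what a row does not reach only later rows make up. A row lasts 1/12 s, in which the tool goes at most 41.7 mm and 7.16 degrees, less where a joint would pass 70% of its speed; a pose out of reach is approached as far as the arm can. A call with a gripper value outside its range is refused whole. The fingers move at their own pace and stop on an object; FORCE is the grip in N (left out, the last holds). Time passes only in rows, so rows that repeat a pose let the fingers close. It gives the time, the measured TCP pose, the force, the opening and the grip force at its end, in the units of the state.
- state(): the state, without advancing time (a new reading comes with each control period).
- capture(name): name is "scene" or "top"; returns the picture (384x512x3 uint8, blue, green, red); there is no depth.
- calibration(name): a dict with "camera_matrix" (3x3 intrinsics, pixels), "rvec" (rotation vector, rad) and "tvec" (3), from world to camera coordinates, as OpenCV has them. Camera axes: x right, y down, z forward; pixel columns grow to the right and rows downward; lengths in m; the calibration is good to about 2 mm. A picture is of the moment at which its call begins. calibration takes no time and is no camera call.
- sign_off(): hands the job in; it is judged then, once.
The state is a dict: "clock": time; "joint_positions": joint angles; "joint_velocities": joint speeds; "tau": joint torques, N m; "tool_pos": TCP position; "eef_rot": TCP orientation; "ft_force": force on the tool from outside, world axes, zero at the start; "ft_torque": the same for the moment, N m; "finger_gap": finger opening in m; "finger_force": force on a finger pad.
Only numpy, scipy, OpenCV 4.12 (cv2) and the standard library are available. Lean on these libraries where they do the work, as an engineer would, in place of code of your own. Each camera call takes 0.05 s, during which the arm holds its last target. There are 200 camera calls.

## Task

The four-way tool post of the small lathe has been left slack and askew. With a fingertip, push it round clockwise (seen from above) until it comes up fully against its stop, so that the longer tool points squarely across the lathe towards the line of the bar in the chuck; only then push the clamp lever on top of it round clockwise until it comes up tight. Just push: do not grip the tool post or the lever or strain them against their stops, leave the lathe carriage where it stands and do not disturb the things lying about.

Things in the scene. Friction and masses are not known exactly. Their poses are not given: they have to be found in the camera images.
- lathe: red bench lathe, fixed. Frame on the bench: x across it away from the operator, y along the bed to the headstock; within 0.14 rad of the world axes. In mm: chip tray x -100 to 215, y -420 to 460, rim 30 high; headstock x 25 to 170, y 220 to 455, 268 high; control box before it x -56 to 27, y 235 to 395, 250 high; tailstock x 50 to 140, y -215 to -450, 250 high; spindle axis x 95, z 192
- chuck_nose (a point): on the spindle axis (192 mm above the bench) at the ends of the chuck's jaws. The three-jaw chuck is 80 mm in diameter, its body begins 24 mm further towards the headstock. A fixed aluminium bar 25 mm in diameter stands out of the jaws along lathe -y for 128 mm
- post_axis (a point): point on the common vertical turning axis of tool post and clamp lever, 210 mm above the bench (top face of the post); axes parallel to the lathe's. It rides on the carriage, which may stand anywhere over 60 mm along the bed and is stiff to slide (150 N)
- toolpost: steel four-way tool post, 64 mm square, 42 mm high (z 168 to 210 mm above the bench); square screw heads on top reach 222 mm. Origin on the turning axis at its underside; x along the longer tool. Slots under its top plate hold two tools with 12 mm square shanks at z 178 to 190: the longer one on the +y side pointing +x, the shorter parting tool on the -y side pointing -x
- tool_tip (a point): tip of the longer tool (brass-coloured carbide tip), at x 70, y 25.5, z 16 mm in the tool post's frame. The solid shank stands out of the post from x 32 to x 62 mm; its side faces are at y 19.5 and 31.5 mm
- lever: clamp lever on top of the tool post: hub 26 mm in diameter, 24 mm high, and a steel rod 10 mm thick rising outward from it (z 223 mm above the bench near the axis, 253 mm at 66 mm out) to a black ball. Origin on the turning axis at the top of the post; x points outward along the lever
- lever_ball (a point): centre of the lever's black ball, 22 mm in diameter: 74 mm out from the axis, 257 mm above the bench
- post_turn (a joint): angle of the tool post, rad: 0 = home against its stop, the longer tool pointing squarely across the lathe (lathe +x); grows anticlockwise seen from above, to 1.7. Starts at 0.65 to 1.2. Stays where it is left; friction 0.22 N m, about 4 N at the tool. The stop is rigid
- clamp_turn (a joint): angle of the clamp lever, rad: 0 = tight (rigid stop), where it points 125 degrees clockwise from lathe +x, towards operator and tailstock; grows anticlockwise, to 1.9. Starts slack at 1.0 to 1.5. Turning it does not turn the tool post. Stays where it is left; friction 0.24 N m, about 3.5 N at the ball
- chuck_key: loose steel T-shaped chuck key on top of the headstock, 90 mm long, cross bar 90 mm; origin at the underside near the cross bar, x along the stem
- post_wrench: loose double-ended spanner for the post's screws, 148 mm long, 8 mm thick, in the chip tray in front of the bed, to the tailstock side; origin under its middle, x along it
- spare_tool: loose lathe tool, 12 mm square shank, 90 mm long, in the chip tray in front of the chuck; origin under its middle, x towards its tip
- chip_brush: loose brush on the bench in front of the lathe, to the right; x along it
- oil: loose plastic oil bottle, 52 mm in diameter, 130 mm high, at the right; origin at the centre of its base
- caliper: loose digital caliper on the bench in front of the lathe, to the left, 230 mm long, 15 mm high; x along it
- drill_chuck: loose drill chuck standing on its nose, taper up, 46 mm in diameter, 116 mm high, at the right; origin at the centre of its base
- screw_jar: loose glass jar with a metal lid, 52 mm in diameter, 65 mm high, on the bench before the lathe; origin at the centre of its base

How it is judged:
By the outcome, as a careful person would: the job done as asked, in the order asked, and still so for the second after the job is handed in, with the robot touching nothing.
It also fails if it takes over 64 s, if anything falls off the work surface, if the arm or the gripper's body presses on something with over 40 N, if the wrist force passes 120 N, or if a joint passes its speed limit or range.

## Working session

There is one attempt and no reset: what is moved stays moved. The work goes in short steps, Python scripts to look and compute and a shell command to move; the robot and the scene stay as the last step left them, time stands still between calls to the robot, and variables do not carry over. Pictures are saved under pics/ and viewed, at most 10 in all, crops included, and the job is handed in when it is done.

```bash
mkdir -p pics; python3 - <<'E'
from cell import *
import cv2
for n in("scene","top"):
    im=capture(n);cv2.imwrite(f"pics/{n}0.png",cv2.resize(im,(800,600),interpolation=cv2.INTER_CUBIC))
    c=calibration(n);R=cv2.Rodrigues(c["rvec"])[0];print(n,c["camera_matrix"],(-R.T@c["tvec"].reshape(3)),R.round(3))
s=state();print(s["tool_pos"],s["eef_rot"],s["clock"],s["finger_gap"])
E
```

```text
scene [[443.27282001   0.         252.57285695]
 [  0.         443.27282001 188.25904124]
 [  0.           0.           1.        ]] [ 1.13688852 -0.99360642  1.19967825] [[ 0.807  0.59   0.012]
 [ 0.406 -0.539 -0.738]
 [-0.429  0.601 -0.675]]
top [[381.49485765   0.         257.17060358]
 [  0.         381.49485765 192.95364182]
 [  0.           0.           1.        ]] [ 0.34692679 -0.13145431  1.39054553] [[-0.007 -1.    -0.015]
 [-0.993  0.008 -0.121]
 [ 0.121  0.014 -0.992]]
[ 0.28824612 -0.58202301  0.24889136] [ 9.73690235e-01  2.27873769e-01 -1.37900688e-04 -9.22904506e-04] 0.1 0.08544749960856693
```

View pics/scene0.png

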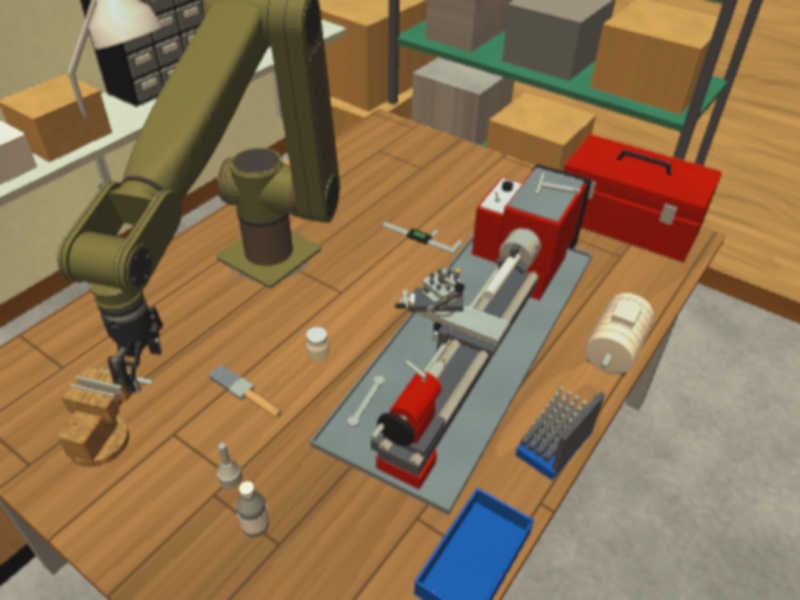

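View pics/top0.png

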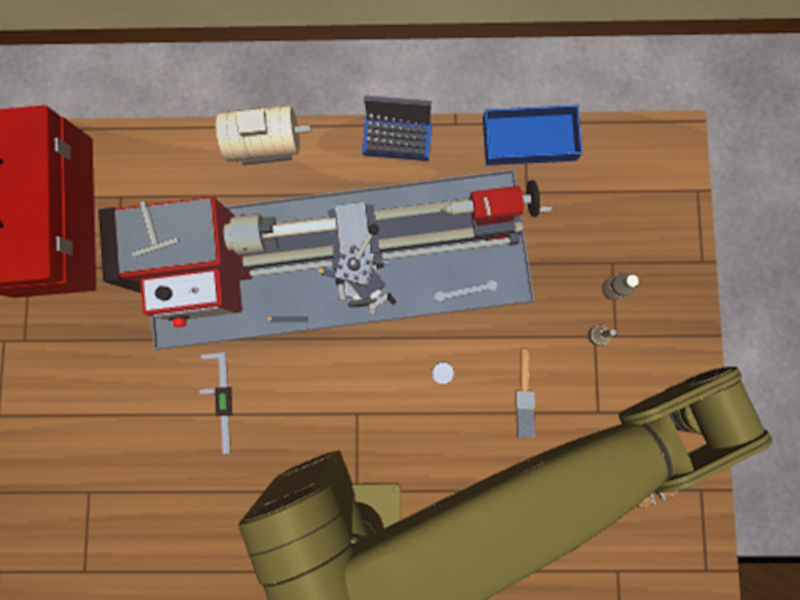

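The scene view shows the lathe with the tool post near (440,285). In the top view the post is at about (355,262), the lever ball at (373,229), the tailstock on the right and the chuck at (245,232). I'll enlarge the post in both views.

```bash
python3 - <<'E'
import cv2,numpy as np
from cell import *
t=capture("top");s=capture("scene")
a=cv2.resize(t[125:205,135:265],None,fx=6,fy=6,interpolation=cv2.INTER_CUBIC)
b=cv2.resize(s[140:225,235:365],None,fx=6,fy=6,interpolation=cv2.INTER_CUBIC)
cv2.imwrite("pics/tc.png",a);cv2.imwrite("pics/sc.png",b)
E
```

```text
(no output)
```

View pics/tc.png

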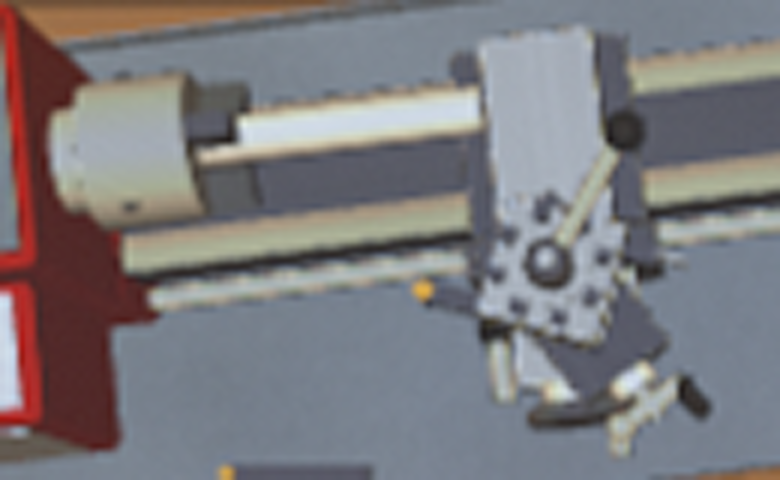

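View pics/sc.png

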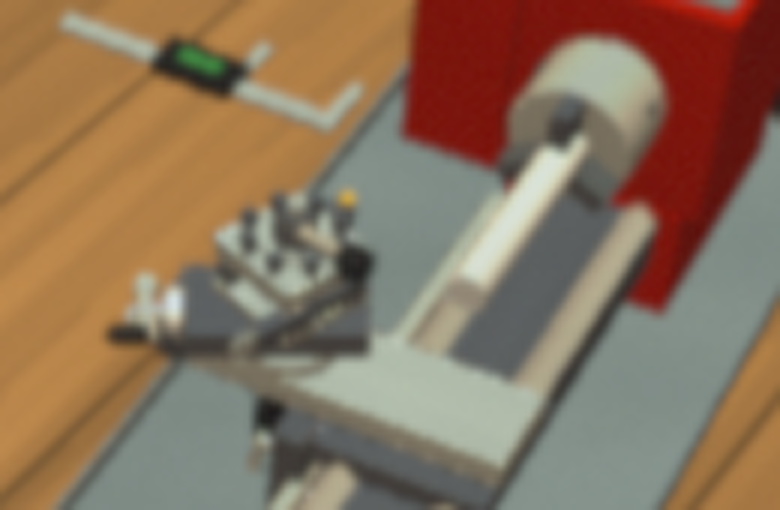

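Top crop: ball (626,130), hub (550,260), long tool's brass tip (424,291), post corners about (505,190), (628,215), (600,345), (480,310). Scene crop: ball (354,262), tip (347,198).

```bash
cat >h.py <<'E'
import cv2,numpy as np
from cell import *
def cam(n):
    c=calibration(n);R=cv2.Rodrigues(c["rvec"])[0];return c["camera_matrix"],R,np.asarray(c["tvec"]).reshape(3,1)
def bp(n,uv,z):
    K,R,t=cam(n);o=(-R.T@t)[:,0];d=R.T@np.linalg.solve(K,[*uv,1]);return o+d*(z-o[2])/d[2]
def tri(a,b):
    P=[K@np.hstack([R,t]) for K,R,t in(cam("top"),cam("scene"))]
    X=cv2.triangulatePoints(P[0],P[1],np.array(a,float).reshape(2,1),np.array(b,float).reshape(2,1));return (X[:3]/X[3])[:,0]
T=lambda u,v:((u+.5)/6+134.5,(v+.5)/6+124.5)
S=lambda u,v:((u+.5)/6+234.5,(v+.5)/6+139.5)
F=lambda u,v:(u/1.5625-.2,v/1.5625-.2)
E
python3 - <<'E'
from h import *
np.set_printoptions(precision=4,suppress=True)
print("ball tri",tri(T(626,130),S(354,262)),"bp",bp("top",T(626,130),.257))
print("tip tri",tri(T(424,291),S(347,198)),"bp",bp("top",T(424,291),.184))
h=bp("top",T(550,260),.234);print("hub",h)
for p in((505,190),(628,215),(600,345),(480,310)):print("corner",bp("top",T(*p),.21))
a=bp("top",F(156,347),.03);b=bp("top",F(532,299),.03);c=bp("top",F(513,172),.03)
print("tray",a,b,c,np.linalg.norm(a-b),np.linalg.norm(c-b),"yaw front edge",np.arctan2(-(a-b)[0],(a-b)[1]),"short",np.arctan2((c-b)[1],(c-b)[0]))
j=bp("top",T(237,130),.1925);k=bp("top",T(480,105),.1925);print("bar",j,k,np.arctan2(-(j-k)[0],(j-k)[1]))
E
```

```text
ball tri [ 0.6295 -0.06    0.2599] bp [ 0.6292 -0.0607  0.257 ]
tip tri [0.5599 0.0519 0.1928] bp [0.5603 0.0522 0.184 ]
hub [ 0.567  -0.0201  0.234 ]
corner [0.6093 0.0061 0.21  ]
corner [ 0.5952 -0.0587  0.21  ]
corner [ 0.5263 -0.0441  0.21  ]
corner [0.5454 0.0188 0.21  ]
tray [0.4137 0.4531 0.03  ] [ 0.5174 -0.4099  0.03  ] [ 0.8193 -0.3752  0.03  ] 0.8691886462376464 0.30387781544937215 yaw front edge 0.11956106964670098 short 0.11445570463002733
bar [0.6474 0.1525 0.1925] [0.6598 0.0218 0.1925] 0.09454723999858737
```

Post axis is about (0.568, -0.020) and lathe yaw 0.115. The post stands at about 1.2 rad, the lever at about 1.49 rad. I'll go above the operator side of the long tool with the fingers shut.

```bash
python3 -m creep '[{"slide":[0,0,-80],"yaw":0,"grip":0},{"slide":[0,0,-80],"yaw":-7,"grip":0},{"slide":[490,-455,-80],"yaw":-139,"grip":0},{"slide":[490,-455,-80],"yaw":-139,"grip":0},{"slide":[490,-455,-80],"yaw":-139,"grip":0},{"slide":[490,-455,-80],"yaw":-139,"grip":0},{"slide":[490,-455,-80],"yaw":-139,"grip":0},{"slide":[490,-455,-80],"yaw":-139,"grip":0},{"slide":[490,-455,-80],"yaw":-139,"grip":0},{"slide":[490,-455,-80],"yaw":-139,"grip":0},{"slide":[490,-455,-80],"yaw":-139,"grip":0},{"slide":[490,-455,-80],"yaw":-139,"grip":0},{"slide":[490,-455,-80],"yaw":-139,"grip":0},{"slide":[490,-455,-80],"yaw":-139,"grip":0},{"slide":[490,-455,-80],"yaw":-139,"grip":0},{"slide":[490,-455,-80],"yaw":-139,"grip":0},{"slide":[490,-455,-80],"yaw":-139,"grip":0},{"slide":[490,-455,-80],"yaw":-139,"grip":0},{"slide":[490,-455,-80],"yaw":-139,"grip":0},{"slide":[490,-455,-80],"yaw":-139,"grip":0}]' 20
```

```text
clock: 1.87
tool_pos: [0.5258, 0.0453, 0.3295]
eef_rot: [0.149, 0.989, 0.0, -0.001]
ft_force: [-0.3, -0.4, -0.4]
finger_gap: -0.0003
finger_force: 0.0
```

```bash
cat >>h.py <<'E'
A=np.array([.568,-.020]);W=.115
def slides(targets,hx=11):
    "targets: (phi, x along post, gap from face, z) -> slide mm, yaw deg from measured pose"
    s=state();x,y=s["eef_rot"][:2];X=np.array([x*x-y*y,2*x*y]);X/=np.linalg.norm(X);Y=np.array([X[1],-X[0]])
    th=np.arctan2(X[1],X[0])
    for phi,px,g,z in targets:
        a=W+phi;u=np.array([np.cos(a),np.sin(a)]);v=np.array([-u[1],u[0]])
        p=A+u*px/1e3+v*(31.5+hx+g)/1e3;d=(p-s["tool_pos"][:2])*1e3
        yw=-np.degrees((a+np.pi/2-th+np.pi)%(2*np.pi)-np.pi)
        print(round(phi,2),p.round(4),[round(d@X,1),round(d@Y,1),round((s["tool_pos"][2]-z)*1e3,1)],round(yw,1))
E
python3 -c "
from h import *
slides([(1.2,50,15,.33),(1.2,50,15,.198)])"
```

```text
1.2 [0.525  0.0429] [np.float64(0.1), np.float64(-2.6), np.float64(-0.5)] -2.5
1.2 [0.525  0.0429] [np.float64(0.1), np.float64(-2.6), np.float64(131.5)] -2.5
```

```bash
python3 -m creep '[{"slide":[0,0,40],"yaw":0,"grip":0},{"slide":[0,0,80],"yaw":0,"grip":0},{"slide":[0,0,110],"yaw":0,"grip":0},{"slide":[0,0,131],"yaw":0,"grip":0},{"slide":[0,0,131],"yaw":0,"grip":0},{"slide":[0,0,131],"yaw":0,"grip":0}]'; python3 - <<'E'
from h import *
t=capture("top");s=capture("scene")
a=cv2.resize(t[130:205,180:260],None,fx=5,fy=5,interpolation=cv2.INTER_CUBIC)
b=cv2.resize(s[145:220,250:330],None,fx=5,fy=5,interpolation=cv2.INTER_CUBIC)
cv2.imwrite("pics/d.png",np.hstack([a,b]))
slides([(1.2,50,15,.198)]+[(p,50,0,.198) for p in np.arange(1.2,-.01,-.1)])
E
```

```text
clock: 2.37
tool_pos: [0.5248, 0.0427, 0.1979]
eef_rot: [0.154, 0.988, -0.0, -0.001]
ft_force: [0.4, -1.0, 0.4]
finger_gap: -0.0003
finger_force: 0.0
1.2 [0.525  0.0429] [np.float64(1.7), np.float64(-0.3), np.float64(3.2)] -3.1
1.2 [0.5395 0.0391] [np.float64(-13.2), np.float64(0.5), np.float64(3.2)] -3.1
1.1 [0.5456 0.0417] [np.float64(-18.2), np.float64(4.8), np.float64(3.2)] 2.6
1.0 [0.5518 0.0436] [np.float64(-23.6), np.float64(8.5), np.float64(3.2)] 8.4
0.9 [0.5583 0.0449] [np.float64(-29.3), np.float64(11.7), np.float64(3.2)] 14.1
0.8 [0.5648 0.0455] [np.float64(-35.3), np.float64(14.3), np.float64(3.2)] 19.8
0.7 [0.5714 0.0455] [np.float64(-41.6), np.float64(16.3), np.float64(3.2)] 25.6
0.6 [0.5779 0.0449] [np.float64(-48.0), np.float64(17.7), np.float64(3.2)] 31.3
0.5 [0.5843 0.0436] [np.float64(-54.5), np.float64(18.4), np.float64(3.2)] 37.0
0.4 [0.5906 0.0416] [np.float64(-61.1), np.float64(18.5), np.float64(3.2)] 42.7
0.3 [0.5966 0.0391] [np.float64(-67.6), np.float64(17.9), np.float64(3.2)] 48.5
0.2 [0.6024 0.0359] [np.float64(-74.1), np.float64(16.6), np.float64(3.2)] 54.2
0.1 [0.6078 0.0322] [np.float64(-80.3), np.float64(14.7), np.float64(3.2)] 59.9
-0.0 [0.6128 0.028 ] [np.float64(-86.4), np.float64(12.2), np.float64(3.2)] 65.7
```

View pics/d.png

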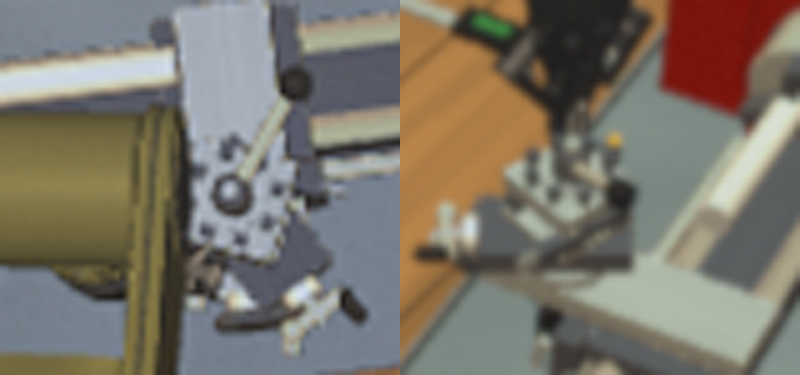

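The fingertips are on the operator side of the long tool, with a gap, and clear of the lever (ball at about (295,82) in the left half). I'll sweep the arc to just short of home.

```bash
python3 -m creep '[{"slide":[-5,0,6],"yaw":-3,"grip":0},{"slide":[-9,0,6],"yaw":-3,"grip":0},{"slide":[-13,0,6],"yaw":-3,"grip":0},{"slide":[-16,3,6],"yaw":0,"grip":0},{"slide":[-18,5,6],"yaw":3,"grip":0},{"slide":[-21,7,6],"yaw":6,"grip":0},{"slide":[-24,9,6],"yaw":8,"grip":0}]'; python3 -c "
from cell import *;s=state();print(s['tool_pos'],s['ft_force'])"
```

```text
clock: 3.05
tool_pos: [0.551, 0.0441, 0.1949]
eef_rot: [0.225, 0.974, -0.0, -0.001]
ft_force: [-6.3, 1.2, 3.8]
finger_gap: -0.0
finger_force: 2.8
[0.5509713  0.0440506  0.19487364] [-6.31756153  1.20715094  3.78318062]
```

```bash
python3 -c "
from h import *
slides([(p,50,0,.195) for p in np.arange(.9,-.01,-.1)])"
```

```text
0.9 [0.5583 0.0449] [np.float64(-6.2), np.float64(4.0), np.float64(-0.1)] 5.9
0.8 [0.5648 0.0455] [np.float64(-11.8), np.float64(7.4), np.float64(-0.1)] 11.6
0.7 [0.5714 0.0455] [np.float64(-17.7), np.float64(10.3), np.float64(-0.1)] 17.4
0.6 [0.5779 0.0449] [np.float64(-23.8), np.float64(12.5), np.float64(-0.1)] 23.1
0.5 [0.5843 0.0436] [np.float64(-30.2), np.float64(14.2), np.float64(-0.1)] 28.8
0.4 [0.5906 0.0416] [np.float64(-36.7), np.float64(15.1), np.float64(-0.1)] 34.5
0.3 [0.5966 0.0391] [np.float64(-43.2), np.float64(15.5), np.float64(-0.1)] 40.3
0.2 [0.6024 0.0359] [np.float64(-49.8), np.float64(15.2), np.float64(-0.1)] 46.0
0.1 [0.6078 0.0322] [np.float64(-56.3), np.float64(14.2), np.float64(-0.1)] 51.7
0.0 [0.6128 0.028 ] [np.float64(-62.6), np.float64(12.6), np.float64(-0.1)] 57.5
```

```bash
python3 -m creep '[{"slide":[-6,4,0],"yaw":6,"grip":0},{"slide":[-12,7.4,0],"yaw":11.6,"grip":0},{"slide":[-17.7,10.3,0],"yaw":17.4,"grip":0},{"slide":[-23.8,12.5,0],"yaw":23,"grip":0},{"slide":[-30.2,14.2,0],"yaw":28.8,"grip":0},{"slide":[-36.7,15.1,0],"yaw":34.5,"grip":0},{"slide":[-43.2,15.5,0],"yaw":40.3,"grip":0},{"slide":[-46.5,15.4,0],"yaw":43,"grip":0},{"slide":[-49.8,15.2,0],"yaw":46,"grip":0},{"slide":[-49.8,15.2,0],"yaw":46,"grip":0}]'; python3 -c "
from h import *
slides([(p,50,0,.195) for p in (.2,.15,.1,.05,0,-.05)])"
```

```text
clock: 3.88
tool_pos: [0.603, 0.0366, 0.1942]
eef_rot: [0.587, 0.81, 0.001, -0.001]
ft_force: [-3.0, 2.7, 1.9]
finger_gap: 0.0001
finger_force: 1.8
0.2 [0.6024 0.0359] [np.float64(-0.4), np.float64(-0.8), np.float64(-0.8)] 0.1
0.15 [0.6051 0.0341] [np.float64(-3.0), np.float64(1.2), np.float64(-0.8)] 2.9
0.1 [0.6078 0.0322] [np.float64(-5.6), np.float64(3.1), np.float64(-0.8)] 5.8
0.05 [0.6103 0.0301] [np.float64(-8.4), np.float64(4.9), np.float64(-0.8)] 8.7
0 [0.6128 0.028 ] [np.float64(-11.2), np.float64(6.6), np.float64(-0.8)] 11.5
-0.05 [0.6151 0.0257] [np.float64(-14.1), np.float64(8.1), np.float64(-0.8)] 14.4
```

```bash
python3 -m creep '[{"slide":[-1.5,1,0],"yaw":1.5,"grip":0},{"slide":[-3,2,0],"yaw":3,"grip":0},{"slide":[-4.3,3,0],"yaw":4.5,"grip":0},{"slide":[-5.6,4,0],"yaw":6,"grip":0},{"slide":[-5.6,4,0],"yaw":6,"grip":0}]'; python3 -m creep '[{"slide":[-0.6,0.4,0],"yaw":0.7,"grip":0},{"slide":[-1.2,0.8,0],"yaw":1.4,"grip":0},{"slide":[-1.2,0.8,0],"yaw":1.4,"grip":0}]'; python3 -m creep '[{"slide":[-0.6,0.4,0],"yaw":0.7,"grip":0},{"slide":[-1.2,0.8,0],"yaw":1.4,"grip":0},{"slide":[-1.2,0.8,0],"yaw":1.4,"grip":0}]'
```

```text
clock: 4.3
tool_pos: [0.6089, 0.0321, 0.194]
eef_rot: [0.628, 0.778, 0.001, 0.0]
ft_force: [-1.2, 3.8, 3.1]
finger_gap: -0.0001
finger_force: 2.0
clock: 4.55
tool_pos: [0.6098, 0.0314, 0.1939]
eef_rot: [0.637, 0.771, 0.001, 0.0]
ft_force: [-2.3, 5.5, 4.7]
finger_gap: 0.0005
finger_force: 2.8
clock: 4.8
tool_pos: [0.6101, 0.0312, 0.1939]
eef_rot: [0.647, 0.763, 0.001, -0.001]
ft_force: [-4.7, 8.0, 6.1]
finger_gap: -0.0
finger_force: 4.3
```

```bash
python3 -m creep '[{"slide":[0,0,-1.5],"yaw":0,"grip":0},{"slide":[0,0,-3],"yaw":0,"grip":0},{"slide":[0,0,-3],"yaw":0,"grip":0}]'; python3 - <<'E'
from h import *
t=capture("top");s=capture("scene")
a=cv2.resize(t[130:205,180:260],None,fx=5,fy=5,interpolation=cv2.INTER_CUBIC)
b=cv2.resize(s[145:220,250:330],None,fx=5,fy=5,interpolation=cv2.INTER_CUBIC)
cv2.imwrite("pics/e.png",np.hstack([a,b]))
slides([(.05,50,0,.196),(0,50,0,.196)])
E
```

```text
clock: 5.05
tool_pos: [0.6099, 0.0312, 0.1945]
eef_rot: [0.646, 0.763, 0.001, -0.001]
ft_force: [0.1, 7.3, -3.0]
finger_gap: -0.0005
finger_force: 3.8
0.05 [0.6103 0.0301] [np.float64(-1.1), np.float64(0.3), np.float64(-1.5)] -0.0
0 [0.6128 0.028 ] [np.float64(-3.7), np.float64(2.3), np.float64(-1.5)] 2.8
```

View pics/e.png

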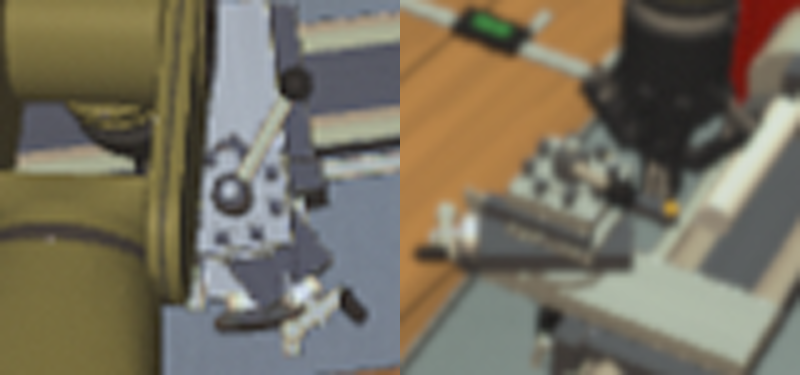

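The post now looks nearly square. The tip shows at (670,208) in the right half. I'll compare it with the predicted home position.

```bash
python3 - <<'E'
from h import *
p=bp("scene",(270.5/5+249.5,208.5/5+144.5),.186);print("tip",p)
d=p[:2]-A;print(np.hypot(*d),np.arctan2(d[1],d[0])-W-np.arctan2(25.5,70))
# control: same method on initial tip / ball
print(bp("scene",S(347,198),.186),bp("scene",S(354,262),.257))
E
```

```text
tip [0.62572212 0.02210958 0.186     ]
0.07144969944987173 0.16592176298592937
[0.55668238 0.05980844 0.186     ] [ 0.62854147 -0.05626872  0.257     ]
```

```bash
python3 -m creep '[{"slide":[-0.5,0.2,0],"yaw":0,"grip":0},{"slide":[-1,0.4,0],"yaw":0,"grip":0},{"slide":[-1,0.4,0],"yaw":0,"grip":0}]'; python3 -m creep '[{"slide":[-0.5,0.2,0],"yaw":0,"grip":0},{"slide":[-1,0.4,0],"yaw":0,"grip":0},{"slide":[-1,0.4,0],"yaw":0,"grip":0}]'
```

```text
clock: 5.4
tool_pos: [0.61, 0.0311, 0.1945]
eef_rot: [0.647, 0.763, 0.001, -0.003]
ft_force: [-2.6, 11.3, -1.9]
finger_gap: 0.0003
finger_force: 5.3
clock: 5.65
tool_pos: [0.61, 0.031, 0.1945]
eef_rot: [0.646, 0.763, 0.001, -0.004]
ft_force: [-4.5, 12.2, 0.0]
finger_gap: 0.0
finger_force: 6.7
```

Position no longer changes while the force rises, so it is on the stop. I'll back off, lift, and check from above.

```bash
python3 -m creep '[{"slide":[8,-1,0],"yaw":0,"grip":0},{"slide":[20,-2,0],"yaw":0,"grip":0},{"slide":[24,-2,-40],"yaw":0,"grip":0},{"slide":[24,-2,-80],"yaw":0,"grip":0},{"slide":[64,-2,-110],"yaw":0,"grip":0},{"slide":[104,-2,-140],"yaw":0,"grip":0},{"slide":[144,-2,-140],"yaw":0,"grip":0},{"slide":[164,-2,-140],"yaw":0,"grip":0},{"slide":[164,-2,-140],"yaw":0,"grip":0}]'; python3 - <<'E'
from h import *
t=capture("top");s=capture("scene")
a=cv2.resize(t[130:205,180:260],None,fx=8,fy=8,interpolation=cv2.INTER_CUBIC)
cv2.imwrite("pics/f.png",a)
E
```

```text
clock: 6.4
tool_pos: [0.582, 0.1942, 0.3382]
eef_rot: [0.644, 0.765, 0.002, 0.001]
ft_force: [-0.3, -0.3, -0.1]
finger_gap: 0.0006
finger_force: 0.0
```

View pics/f.png

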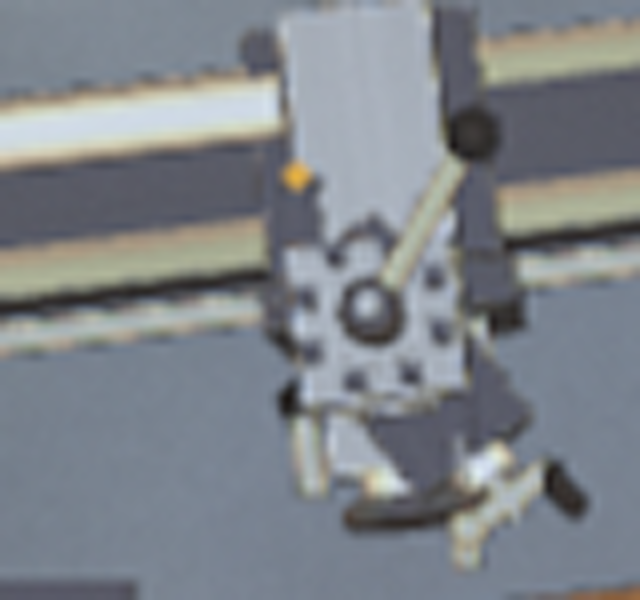

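The post now sits parallel to the cross slide. Tip is at (298,177), ball at (473,132), hub at (371,310).

```bash
python3 - <<'E'
from h import *
G=lambda u,v:((u+.5)/8+179.5,(v+.5)/8+129.5)
h=bp("top",G(371,310),.23);b=bp("top",G(473,132),.257);t=bp("top",G(298,177),.186)
d=t[:2]-A;print(h,b,t,np.hypot(*d),np.arctan2(d[1],d[0])-W-np.arctan2(25.5,70))
e=b[:2]-A;L0=np.arctan2(e[1],e[0]);print("L",L0,np.hypot(*e),L0-W+np.radians(125))
s=state();x,y=s["eef_rot"][:2];th=2*np.arctan2(y,x);X=np.array([np.cos(th),np.sin(th)]);Y=np.array([X[1],-X[0]])
for L,g in((-.577,35),(-.577,17)):
    u=np.array([np.cos(L),np.sin(L)]);v=np.array([-u[1],u[0]]);p=A+u*.072+v*(22+g)/1e3;D=(p-s["tool_pos"][:2])*1e3
    print(p,D@X,D@Y,(s["tool_pos"][2]-.264)*1e3,-np.degrees(L+np.pi/2-th))
E
```

```text
[ 0.56655376 -0.01874267  0.23      ] [ 0.62981174 -0.05996228  0.257     ] [0.62967641 0.015224   0.186     ] 0.07102612308484615 0.05456133499336474
L -0.5739221511382185 0.07360485954038744 1.4927394138546934
[ 0.6594376 -0.011505 ] -211.84222211330118 42.41823544335525 72.14604270812053 42.63582794892059
[ 0.64961838 -0.02659085] -225.08434839075272 30.226185096837327 72.14604270812053 42.63582794892059
```

```bash
python3 - <<'E'
from h import *
t=cv2.imread("pics/f.png",0)
G=lambda u,v:((u+.5)/8+179.5,(v+.5)/8+129.5)
for l in cv2.createLineSegmentDetector().detect(cv2.GaussianBlur(t,(0,0),2))[0][:,0]:
    a,b=l[:2],l[2:]
    if np.hypot(*(a-b))<75: continue
    z=.21 if min(a[1],b[1])>230 else .165
    p,q=bp("top",G(*a),z),bp("top",G(*b),z);d=q-p
    w=(np.arctan2(d[1],d[0])+np.pi/4)%(np.pi/2)-np.pi/4
    print(a.round(),b.round(),"yaw mod 90:",w.round(3))
E
```

```text
[446. 156.] [435.  66.] yaw mod 90: 0.117
[ -0. 299.] [268. 265.] yaw mod 90: 0.119
[503. 236.] [639. 217.] yaw mod 90: 0.129
[639. 240.] [529. 255.] yaw mod 90: 0.131
[175. 300.] [ -0. 321.] yaw mod 90: 0.109
[ -0. 165.] [283. 131.] yaw mod 90: 0.111
[443. 527.] [355. 534.] yaw mod 90: 0.066
[487.  85.] [639.  65.] yaw mod 90: 0.122
```

```bash
python3 - <<'E'
from h import *
t=cv2.imread("pics/f.png")
G=lambda u,v:((u+.5)/8+179.5,(v+.5)/8+129.5)
for ch in (t[...,0],t[...,2],cv2.cvtColor(t,cv2.COLOR_BGR2HSV)[...,1]):
  for l in cv2.createLineSegmentDetector().detect(cv2.GaussianBlur(ch,(0,0),2))[0][:,0]:
    a,b=l[:2],l[2:];m=(a+b)/2
    if np.hypot(*(a-b))<35 or not(270<m[0]<490 and 170<m[1]<420): continue
    d=bp("top",G(*b),.21)-bp("top",G(*a),.21)
    print(a.round(),b.round(),round((np.arctan2(d[1],d[0])+np.pi/4)%(np.pi/2)-np.pi/4,3))
E
```

```text
[304. 373.] [295. 409.] -0.229
[463. 386.] [462. 333.] 0.023
[445. 247.] [460. 212.] -0.382
[379. 349.] [344. 338.] -0.323
[403. 286.] [405. 332.] 0.045
[343. 285.] [378. 270.] 0.405
[453. 318.] [459. 283.] -0.171
[291. 362.] [264. 334.] 0.767
[319. 198.] [327. 240.] 0.188
[375. 211.] [399. 237.] 0.754
[441. 205.] [461. 171.] -0.53
[440. 222.] [424. 254.] -0.454
[448. 244.] [459. 211.] -0.307
[461. 371.] [464. 336.] -0.075
[378. 350.] [344. 337.] -0.375
[447. 201.] [467. 169.] -0.533
[369. 413.] [407. 416.] -0.094
[283. 248.] [288. 285.] 0.13
[320. 202.] [325. 239.] 0.129
[274. 234.] [273. 269.] -0.012
```

```bash
python3 -m creep '[{"slide":[-40,8,0],"yaw":7,"grip":0},{"slide":[-80,16,0],"yaw":14,"grip":0},{"slide":[-120,24,0],"yaw":21,"grip":0},{"slide":[-160,32,0],"yaw":28,"grip":0},{"slide":[-190,38,0],"yaw":35,"grip":0},{"slide":[-212,42,0],"yaw":42.6,"grip":0},{"slide":[-212,42,0],"yaw":42.6,"grip":0},{"slide":[-212,42,35],"yaw":42.6,"grip":0},{"slide":[-212,42,72],"yaw":42.6,"grip":0},{"slide":[-212,42,72],"yaw":42.6,"grip":0},{"slide":[-212,42,72],"yaw":42.6,"grip":0}]'; cat >>h.py <<'E'
def lev(targets):
    s=state();x,y=s["eef_rot"][:2];th=2*np.arctan2(y,x);X=np.array([np.cos(th),np.sin(th)]);Y=np.array([X[1],-X[0]])
    for c,g in targets:
        L=c+W-np.radians(125);u=np.array([np.cos(L),np.sin(L)]);v=np.array([-u[1],u[0]]);p=A+u*.072+v*(22+g)/1e3;D=(p-s["tool_pos"][:2])*1e3
        print(round(c,2),p.round(4),"%.1f %.1f %.1f  yaw %.1f"%(D@X,D@Y,(s["tool_pos"][2]-.264)*1e3,-np.degrees((L+np.pi/2-th+np.pi)%(2*np.pi)-np.pi)))
E
python3 -c "
from h import *
lev([(1.49,35),(1.49,15),(1.49,5)]+[(c,0) for c in np.arange(1.5,.15,-.1)])"
```

```text
clock: 7.42
tool_pos: [0.6569, -0.0131, 0.2606]
eef_rot: [0.879, 0.476, -0.003, -0.002]
ft_force: [0.1, -0.5, 0.5]
finger_gap: -0.0
finger_force: 0.0
1.49 [ 0.6594 -0.0115] 2.7 1.2 -3.4  yaw -0.1
1.49 [ 0.6485 -0.0282] -17.3 1.3 -3.4  yaw -0.1
1.49 [ 0.6431 -0.0366] -27.3 1.3 -3.4  yaw -0.1
1.5 [ 0.6406 -0.0401] -31.5 1.1 -3.4  yaw -0.7
1.4 [ 0.6382 -0.0472] -38.8 3.0 -3.4  yaw 5.1
1.3 [ 0.6351 -0.0541] -46.3 4.2 -3.4  yaw 10.8
1.2 [ 0.6314 -0.0606] -53.8 4.6 -3.4  yaw 16.5
1.1 [ 0.627  -0.0668] -61.3 4.3 -3.4  yaw 22.2
1.0 [ 0.622  -0.0724] -68.7 3.2 -3.4  yaw 28.0
0.9 [ 0.6165 -0.0775] -76.0 1.4 -3.4  yaw 33.7
0.8 [ 0.6106 -0.0821] -83.1 -1.1 -3.4  yaw 39.4
0.7 [ 0.6041 -0.086 ] -89.9 -4.3 -3.4  yaw 45.2
0.6 [ 0.5974 -0.0893] -96.4 -8.2 -3.4  yaw 50.9
0.5 [ 0.5903 -0.0919] -102.4 -12.7 -3.4  yaw 56.6
0.4 [ 0.583  -0.0938] -108.0 -17.8 -3.4  yaw 62.4
0.3 [ 0.5756 -0.0949] -113.0 -23.4 -3.4  yaw 68.1
0.2 [ 0.5681 -0.0953] -117.4 -29.5 -3.4  yaw 73.8
```

```bash
python3 -m creep '[{"slide":[-10,1,0],"yaw":0,"grip":0},{"slide":[-20,1,0],"yaw":0,"grip":0},{"slide":[-26,1,0],"yaw":0,"grip":0},{"slide":[-31.5,1,0],"yaw":0,"grip":0},{"slide":[-38.8,3,0],"yaw":5,"grip":0},{"slide":[-46.3,4,0],"yaw":10.8,"grip":0},{"slide":[-53.8,4.6,0],"yaw":16.5,"grip":0},{"slide":[-53.8,4.6,0],"yaw":16.5,"grip":0}]'; python3 -c "
from h import *
lev([(c,0) for c in np.arange(1.2,-.05,-.1)])"
```

```text
clock: 8.08
tool_pos: [0.6335, -0.061, 0.2662]
eef_rot: [0.939, 0.344, 0.002, 0.001]
ft_force: [0.3, 0.6, 1.3]
finger_gap: 0.0001
finger_force: 0.4
1.2 [ 0.6314 -0.0606] -1.4 -1.6 2.2  yaw -0.1
1.1 [ 0.627  -0.0668] -8.7 0.2 2.2  yaw 5.6
1.0 [ 0.622  -0.0724] -16.1 1.4 2.2  yaw 11.3
0.9 [ 0.6165 -0.0775] -23.7 1.7 2.2  yaw 17.1
0.8 [ 0.6106 -0.0821] -31.2 1.3 2.2  yaw 22.8
0.7 [ 0.6041 -0.086 ] -38.6 0.2 2.2  yaw 28.5
0.6 [ 0.5974 -0.0893] -45.9 -1.7 2.2  yaw 34.2
0.5 [ 0.5903 -0.0919] -53.0 -4.3 2.2  yaw 40.0
0.4 [ 0.583  -0.0938] -59.7 -7.5 2.2  yaw 45.7
0.3 [ 0.5756 -0.0949] -66.1 -11.5 2.2  yaw 51.4
0.2 [ 0.5681 -0.0953] -72.1 -16.0 2.2  yaw 57.2
0.1 [ 0.5605 -0.0949] -77.6 -21.2 2.2  yaw 62.9
-0.0 [ 0.5531 -0.0938] -82.6 -26.8 2.2  yaw 68.6
```

```bash
python3 -m creep '[{"slide":[-8.7,0,3],"yaw":5.6,"grip":0},{"slide":[-16,1.4,3],"yaw":11.3,"grip":0},{"slide":[-23.7,1.7,3],"yaw":17,"grip":0},{"slide":[-31.2,1.3,3],"yaw":22.8,"grip":0}]'; python3 -m creep '[{"slide":[-7,2,0],"yaw":5.7,"grip":0}]'; python3 -c "
from h import *
lev([(c,0) for c in np.arange(.8,-.05,-.1)])"
```

```text
clock: 8.42
tool_pos: [0.6114, -0.0815, 0.263]
eef_rot: [0.988, 0.152, 0.003, 0.0]
ft_force: [3.3, 1.7, 2.6]
finger_gap: 0.0001
finger_force: 1.9
clock: 8.5
tool_pos: [0.6053, -0.0855, 0.263]
eef_rot: [0.995, 0.102, 0.003, 0.0]
ft_force: [3.4, 1.1, 2.1]
finger_gap: 0.0001
finger_force: 1.8
0.8 [ 0.6106 -0.0821] 5.8 -2.2 -1.0  yaw -5.7
0.7 [ 0.6041 -0.086 ] -1.3 0.3 -1.0  yaw 0.0
0.6 [ 0.5974 -0.0893] -8.6 2.1 -1.0  yaw 5.8
0.5 [ 0.5903 -0.0919] -16.0 3.2 -1.0  yaw 11.5
0.4 [ 0.583  -0.0938] -23.5 3.6 -1.0  yaw 17.2
0.3 [ 0.5756 -0.0949] -31.0 3.2 -1.0  yaw 23.0
0.2 [ 0.5681 -0.0953] -38.5 2.0 -1.0  yaw 28.7
0.1 [ 0.5605 -0.0949] -45.8 0.1 -1.0  yaw 34.4
0.0 [ 0.5531 -0.0938] -52.8 -2.5 -1.0  yaw 40.2
```

Pushing at about 3.5 N, so the lever is turning as expected.

```bash
python3 -m creep '[{"slide":[-8.6,2,0],"yaw":5.8,"grip":0},{"slide":[-16,3,0],"yaw":11.5,"grip":0},{"slide":[-23.5,3.6,0],"yaw":17.2,"grip":0},{"slide":[-31,3,0],"yaw":23,"grip":0},{"slide":[-35,2.6,0],"yaw":26,"grip":0},{"slide":[-39,2,0],"yaw":29,"grip":0},{"slide":[-41,1.5,0],"yaw":30.5,"grip":0},{"slide":[-41,1.5,0],"yaw":30.5,"grip":0}]'; python3 -c "
from h import *
lev([(c,0) for c in (.15,.1,.05,0,-.05)])"
```

```text
clock: 9.17
tool_pos: [0.5651, -0.0959, 0.263]
eef_rot: [0.987, -0.161, 0.002, 0.0]
ft_force: [2.4, -1.0, 2.6]
finger_gap: -0.0002
finger_force: 1.2
0.15 [ 0.5643 -0.0952] -1.0 -0.4 -1.0  yaw 1.3
0.1 [ 0.5605 -0.0949] -4.7 0.5 -1.0  yaw 4.1
0.05 [ 0.5568 -0.0944] -8.4 1.3 -1.0  yaw 7.0
0 [ 0.5531 -0.0938] -12.1 1.8 -1.0  yaw 9.9
-0.05 [ 0.5494 -0.093 ] -15.8 2.2 -1.0  yaw 12.7
```

```bash
python3 -m creep '[{"slide":[-2,0.3,0],"yaw":2,"grip":0},{"slide":[-4,0.5,0],"yaw":4,"grip":0},{"slide":[-6,0.8,0],"yaw":5.5,"grip":0},{"slide":[-7,1,0],"yaw":6,"grip":0},{"slide":[-7,1,0],"yaw":6,"grip":0}]'; python3 -m creep '[{"slide":[-1,0.1,0],"yaw":0.8,"grip":0},{"slide":[-1.5,0.2,0],"yaw":1.2,"grip":0},{"slide":[-1.5,0.2,0],"yaw":1.2,"grip":0}]'; python3 -m creep '[{"slide":[-1,0.1,0],"yaw":0.8,"grip":0},{"slide":[-1.5,0.2,0],"yaw":1.2,"grip":0},{"slide":[-1.5,0.2,0],"yaw":1.2,"grip":0}]'
```

```text
clock: 9.58
tool_pos: [0.558, -0.0948, 0.2622]
eef_rot: [0.977, -0.213, 0.001, 0.001]
ft_force: [2.3, -3.9, 2.7]
finger_gap: 0.0001
finger_force: 1.8
clock: 9.83
tool_pos: [0.5561, -0.0937, 0.2612]
eef_rot: [0.975, -0.224, 0.0, 0.0]
ft_force: [1.7, -3.6, 2.1]
finger_gap: 0.0
finger_force: 1.7
clock: 10.08
tool_pos: [0.5544, -0.0931, 0.2609]
eef_rot: [0.972, -0.234, -0.0, 0.0]
ft_force: [2.9, -3.5, 2.0]
finger_gap: 0.0001
finger_force: 1.7
```

```bash
for i in 1; do python3 -m creep '[{"slide":[-0.7,0.1,0],"yaw":0.6,"grip":0},{"slide":[-1.3,0.2,0],"yaw":1,"grip":0},{"slide":[-1.3,0.2,0],"yaw":1,"grip":0}]'; done; python3 -m creep '[{"slide":[-0.7,0.1,0],"yaw":0.6,"grip":0},{"slide":[-1.3,0.2,0],"yaw":1,"grip":0},{"slide":[-1.3,0.2,0],"yaw":1,"grip":0}]'; python3 -m creep '[{"slide":[-0.7,0.1,0],"yaw":0.6,"grip":0},{"slide":[-1.3,0.2,0],"yaw":1,"grip":0},{"slide":[-1.3,0.2,0],"yaw":1,"grip":0}]'
```

```text
clock: 10.33
tool_pos: [0.5531, -0.0928, 0.2609]
eef_rot: [0.97, -0.242, -0.0, 0.0]
ft_force: [1.4, -3.1, 1.6]
finger_gap: 0.0005
finger_force: 1.7
clock: 10.58
tool_pos: [0.5518, -0.0923, 0.2609]
eef_rot: [0.968, -0.251, -0.0, 0.0]
ft_force: [1.7, -4.8, 1.5]
finger_gap: 0.0002
finger_force: 1.7
clock: 10.83
tool_pos: [0.5506, -0.0919, 0.2608]
eef_rot: [0.966, -0.259, -0.0, 0.0]
ft_force: [2.1, -5.0, 0.6]
finger_gap: -0.0001
finger_force: 1.7
```

```bash
python3 -m creep '[{"slide":[-0.7,0,0],"yaw":0.6,"grip":0},{"slide":[-1.3,0,0],"yaw":1,"grip":0},{"slide":[-1.3,0,0],"yaw":1,"grip":0}]'; python3 -m creep '[{"slide":[-0.7,0,0],"yaw":0.6,"grip":0},{"slide":[-1.3,0,0],"yaw":1,"grip":0},{"slide":[-1.3,0,0],"yaw":1,"grip":0}]'; python3 - <<'E'
from h import *
t=capture("top");s=capture("scene")
a=cv2.resize(t[130:205,180:260],None,fx=5,fy=5,interpolation=cv2.INTER_CUBIC)
b=cv2.resize(s[145:220,250:330],None,fx=5,fy=5,interpolation=cv2.INTER_CUBIC)
cv2.imwrite("pics/g.png",np.hstack([a,b]))
E
```

```text
clock: 11.08
tool_pos: [0.5502, -0.0917, 0.261]
eef_rot: [0.963, -0.268, 0.001, 0.0]
ft_force: [5.6, -5.5, -0.7]
finger_gap: 0.0003
finger_force: 3.6
clock: 11.33
tool_pos: [0.5499, -0.0918, 0.2611]
eef_rot: [0.961, -0.276, 0.003, 0.001]
ft_force: [7.8, -8.9, -1.9]
finger_gap: 0.0001
finger_force: 5.7
```

View pics/g.png

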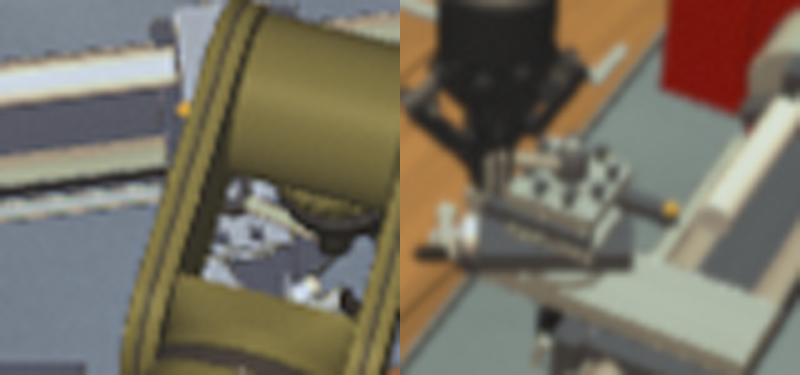

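The position is stuck while the force rises to about 11 N, so the lever is against its stop. The tip is still at (670,208) in the right half, so the post hasn't moved. I'll back off, lift clear and check.

```bash
python3 -m creep '[{"slide":[8,0,0],"yaw":0,"grip":0},{"slide":[20,0,0],"yaw":0,"grip":0},{"slide":[24,0,-40],"yaw":0,"grip":0},{"slide":[24,0,-80],"yaw":0,"grip":0},{"slide":[24,40,-90],"yaw":0,"grip":0},{"slide":[24,80,-90],"yaw":0,"grip":0},{"slide":[24,120,-90],"yaw":0,"grip":0},{"slide":[24,160,-90],"yaw":0,"grip":0},{"slide":[24,200,-90],"yaw":0,"grip":0},{"slide":[24,240,-90],"yaw":0,"grip":0},{"slide":[24,240,-90],"yaw":0,"grip":0},{"slide":[24,240,-90],"yaw":0,"grip":0}]'; python3 - <<'E'
from h import *
t=capture("top")
cv2.imwrite("pics/i.png",cv2.resize(t[130:205,180:260],None,fx=8,fy=8,interpolation=cv2.INTER_CUBIC))
E
```

```text
clock: 12.43
tool_pos: [0.4405, -0.3071, 0.35]
eef_rot: [0.961, -0.278, -0.001, -0.002]
ft_force: [0.3, -0.7, -0.5]
finger_gap: 0.0002
finger_force: 0.0
```

View pics/i.png

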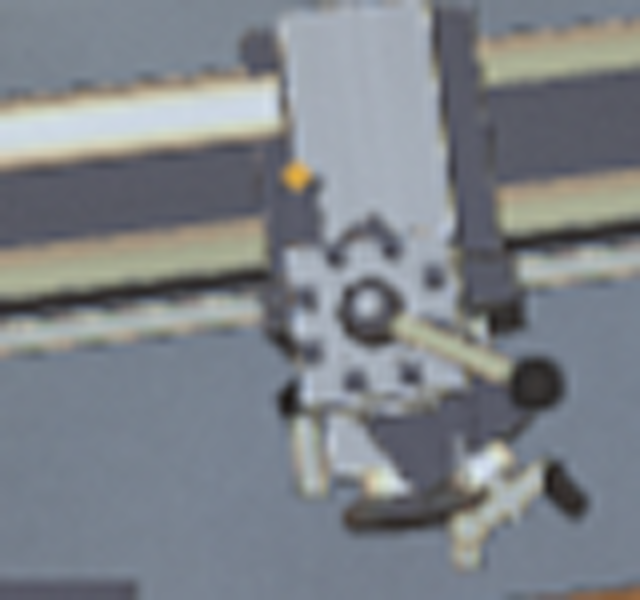

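The post is unchanged (tip still at (298,177)) and the lever ball is at (536,382). A quick angle check comes before handing in.

```bash
python3 - <<'E'
from h import *
G=lambda u,v:((u+.5)/8+179.5,(v+.5)/8+129.5)
b=bp("top",G(536,382),.257)
for a in (A,np.array([.5666,-.0190])):
    e=b[:2]-a;print(b,np.hypot(*e),np.arctan2(e[1],e[0])-W+np.radians(125))
E
```

```text
[ 0.53335045 -0.08362668  0.257     ] 0.07244960335120294 -0.0028039957711931685
[ 0.53335045 -0.08362668  0.257     ] 0.07267832992197203 0.020695748298764194
```

```bash
python3 -c "
from cell import *;print(sign_off())"
```

```text
the job is handed in; nothing more can be done
None
```

I pushed the tool post clockwise onto its stop, then pushed the clamp lever round until it was tight, and handed the job in with the arm clear; both stops were felt as a rigid halt at about 11–13 N, and the camera put the lever within about 0.02 rad of tight and the post within roughly 0.05 rad of square.

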